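# Load a brass coupon under a spring clip

### The job

Load the brass coupon into the blue jig without lifting or tipping it: with one fingertip press the red thumb bar down so that the spring clip opens, and keep it down while the other fingertip pushes the coupon along the channel, under the clip, until it is fully home against the end stop. Then ease back off the coupon, let the bar up so that the clip closes on the coupon, and move clear. Leave the other things on the bench alone.

Things in the scene. Friction and masses are not known exactly. Their poses are not given: they have to be found in the camera images.
- jig: Blue jig plate fixed to the bench, 174 x 84 x 14 mm (x = -92 to +82, y = -42 to +42 mm). Origin at bench level on the channel's centre line; +x is the way the coupon is pushed, away from the robot; z up. Its top, 14 mm above the bench, is the channel's bed. Two rails at y = +-26.5 to 32.5 mm, x = -78 to +72, stand 8 mm above the bed; the channel's rear end is open.
- stop_face (a point): Middle of the face of the aluminium end stop across the far end of the channel, at x = +70 mm, 5 mm above the bed (jig frame). The stop is 14 mm high above the bed.
- coupon: Loose flat brass plate, 60 mm (x) x 50 mm (y) x 10 mm thick, about 0.25 kg, flat on the bed between the rails; origin at the centre of its underside. At the start its front edge is 6 to 27 mm short of the clip's nose. Fully home, its origin is at x = +40 mm and its rear edge at x = +10 mm of the jig's frame.
- clip (a joint): Angle of the spring clip, rad: 0 shut (too low for the coupon, which cannot wedge it up), 0.58 with the bar right down. A rocker on a hinge along the jig's x axis, at y = -37 mm, 23 mm above the bench, in lugs 14 mm above the bed: bar down, nose up. Above 0.21 the coupon passes; closed on the coupon it reads about 0.16. The bar needs 2.5 N to start, 11 N at the bottom, and springs back.
- thumb_bar (a point): Top middle of the red thumb bar (part of the clip): a rod 10 mm thick, 96 mm long along the jig's x axis, x = -78 to +18, y = -63 mm, free bench below. Shut, its top is 16 mm above the bed; pressed to 4 mm above the bed the clip reads about 0.47; travel ends 1.5 mm above the bed. A fingertip can slide along it; another, level with it, meets the coupon's rear edge.
- clip_nose (a point): Underside of the clip's nose, over the channel's centre line; the nose is a dark steel half-round 10 mm wide and 16 mm long, from x = +39 to +55 mm in the jig's frame, with a blunt rear face.
- torque_wrench: Bystander: torque wrench with a pale grip, 249 x 26 x 35 mm, lying on the right; origin under its centre. Leave alone.
- screwdriver_blk: Bystander: screwdriver with a black handle, 192 x 22 x 22 mm; origin under its centre. Leave alone.
- solvent: Bystander: white solvent bottle, 58 mm across, 88 mm tall, standing behind the jig; origin under its centre. Leave alone.
- hexkey: Bystander: steel hex key, 93 x 33 x 4 mm, lying on the bench just left of the jig; origin under its centre. Leave alone.
Mind the look-alikes: they are no part of the job. There is more than one size of the coupon; the job needs the largest.

How it is judged:
On the way, in this order (a step that is already met when the one before it is completed fails the run):
1. the clip is held open by a fingertip on the thumb bar, the coupon not yet under the clip (value of joint clip above 0.21 rad and contact force between the fingers and clip above 1 N and x of coupon in the frame of jig below 0.011 m), for 0.1 s.
2. the coupon is home against the end stop while a fingertip still holds the clip open (value of joint clip above 0.2 rad and contact force between the fingers and clip above 1 N and x of coupon in the frame of jig above 0.0375 m), for 0.1 s.
At the end, for the whole second after the job is handed in: The coupon lies flat on the bed with its front edge within 3 mm of the end stop, at rest, and the clip has closed on it (nose bearing on it with more than 1 N); the robot touches nothing (x of coupon in the frame of jig above 0.037 m and z of coupon in the frame of jig below 0.016 m and angle between coupon's own z axis and vertical below 0.05 rad and value of joint clip between 0.12 and 0.2 rad and contact force between clip and coupon above 1 N and linear speed of coupon below 0.01 m/s).
It fails at once if the coupon is lifted more than 6 mm off the bed or tipped by more than 0.2 rad (z of coupon in the frame of jig above 0.02 m or angle between coupon's own z axis and vertical above 0.2 rad).
It fails at once if a bystander is moved by more than 20 mm (distance of any of torque_wrench, screwdriver_blk, solvent, hexkey from where it was at the start of the episode above 0.02 m).
It also fails if it takes over 45 s, if anything falls off the work surface, if the arm or the gripper's body presses on something with over 40 N, if the wrist force passes 120 N, or if a joint passes its speed limit or range.

### The arm

A 6-joint arm with a two-finger parallel gripper is mounted at the origin on the work surface; the furniture and walls round the work are solid. World frame = base frame: x ahead of the robot, y to its left, z up, the work surface at z = 0. Lengths are in m, angles in rad, forces in N, time in s.
With the tool pointing down it reaches from about 0.35 to 0.975 m from the base axis. Payload 4.9 kg.
Tool frame: the origin (TCP) lies at the very end of the fingers, on their centre line; the grasp point (between the pads) lies manip.grip_point_offset behind it (manip.grip_point_offset is the distance from the TCP to the grasp point, in m); z points along the fingers, y is the direction in which the jaws open and shut (so a half turn about z gives the same grasp; the last joint's range is limited). The gripper opens to 85 mm and grips with 20 to 120 N. Pads are 22 mm wide; open, the fingers measure 114 mm over their backs; the gripper's body (76 mm by 85 mm) begins 54 mm behind the grasp point. The pads swing forward as they close: fully open they stand 13 mm farther back than shut.
Start: joints at [-1.409, 0.053, 1.613, -0, 1.476, -0.119], TCP at [0.173, -0.601, 0.231] pointing down, gripper open.
Joint ranges: [-3.01, 3.01], [-1.01, 2.22], [0.06, 2.58], [-1.02, 4.17], [0.09, 2.62], [-3.14, 3.14]. Speed limits (rad/s): [2.57, 2.57, 3.14, 3.14, 3.14, 3.14].

### API

Orientations are given as a unit quaternion [w, x, y, z].
In Python, from plant import status, grab_frame, camera_params, ticket, boxes_of, outline_of, manip gives the robot as it stands. The module is installed in compiled form; this text tells all that it offers.
- The arm moves only by the tool play_rows, never from a script. Its argument "deltas" is a list of rows, each a list of 2 entries, a list of its own where there are three numbers: the shift along the world's x, y, z in m, then the turn about the world's z in rad. A call has 1 to 5 rows; each row is the pose to reach, as a shift and turn from the pose commanded when the call began; what a row does not reach only later rows make up. A row lasts 1/8 s, in which the tool goes at most 62.5 mm and 10.7 degrees, less where a joint would pass 70% of its speed; a pose out of reach is approached as far as the arm can. A call with a gripper value outside its range is refused whole. "grip" is the opening, from -1 (shut) to 1 (fully open), set as the call begins (left out, the last holds). The fingers move at their own pace and stop on an object; the grip force is fixed at half the most. Time passes only in rows, so rows that repeat a pose let the fingers close. It gives the time, the measured TCP pose, the force and the opening at its end, in the units of the state.
- status.state(): the state, without advancing time (a new reading comes with each control period).
- grab_frame(name): name is "side" or "top" or "wrist"; returns (picture, depth): 480x640x3 uint8, blue, green, red; 480x640 float32, m along the optical axis (not along the pixel's ray), 0 where there is no reading.
- camera_params(name): a dict with "mtx" (3x3 intrinsics, pixels), "distortion" ([k1, k2, p1, p2, k3] as OpenCV has them; the pictures are not rectified), "world_from_camera" (4x4, takes a point from camera to world coordinates). Camera axes: x right, y up, looking along -z (the intrinsics and any distortion apply to the point x, -y, -z); pixel columns grow to the right and rows downward; lengths in m; the calibration is good to about 2 mm. A picture is of the moment at which its call begins: read the wrist's pose just before it. camera_params takes no time and is no camera call; for the wrist camera it gives the pose at the moment of the call.
- ticket.job_done(): hands the job in, once; it reports no verdict.
Trained networks look in the newest picture that a camera, given by its name, has taken for a name from the list of things; names that differ only in an ending like _2 or _b are one class to them, and where a whole thing is asked for, a point or a joint stands for the part that bears it (a point fixed in the world has none). Each returns a list of dicts, best first, with "confidence" (0 to 1); they miss things now and then, are a little off and sometimes report something else, mostly with a low value. They report only what shows in the picture. A call takes as long as a camera call. They do not tell look-alikes from the thing itself.
- boxes_of(camera, name): "box" ([left, top, right, bottom] in pixels, round what is visible of it).
- outline_of(camera, name): "region" (480x640 bool, what is visible of it) and "box" ([left, top, right, bottom] in pixels, round what is visible of it).
The state is a dict: "time": time; "joint_pos": joint angles; "joint_vel": joint speeds; "joint_efforts": joint torques, N m; "tool_pos": TCP position; "tool_rot": TCP orientation; "contact_force": force on the tool from outside, world axes, zero at the start; "ft_torque": the same for the moment, N m; "gripper_width": opening from 0.0 (shut) to 1.0 (fully open).
Only numpy, scipy, OpenCV 4.12 (cv2) and the standard library are available. Lean on these libraries where they do the work, as an engineer would, in place of code of your own. Each camera call takes 0.05 s, during which the arm holds its last target.

## Working session

There is one attempt and no reset: what is moved stays moved. The work goes in short steps, Python scripts to look and compute and a tool call to move; the robot and the scene stay as the last step left them, time stands still between calls to the robot, and variables do not carry over. Pictures are saved under pics/ and viewed, and the job is handed in when it is done.

Besides the shell and the picture viewer there is one more tool, called as name(argument=value, ...) on one line, values as JSON. play_rows: Moves the arm, as the interface text tells. Its arguments: {"type":"object","properties":{"deltas":{"type":"array"},"grip":{"type":"number"}},"required":["deltas"]}

```bash
mkdir -p pics; cat > h.py <<'E'
import numpy as np, cv2
from plant import status, grab_frame, camera_params, ticket, boxes_of, outline_of, manip
def world(cam,px,depth,P=None):
    P=P or camera_params(cam)
    px=np.asarray(px,float).reshape(-1,1,2)
    n=cv2.undistortPoints(px,np.array(P["mtx"]),np.array(P["distortion"])).reshape(-1,2)
    d=np.asarray(depth,float).reshape(-1)
    c=np.c_[n[:,0]*d,-n[:,1]*d,-d]
    T=np.array(P["world_from_camera"]); return c@T[:3,:3].T+T[:3,3]
def onplane(cam,px,z,P=None):
    P=P or camera_params(cam)
    a=world(cam,px,np.ones(len(np.reshape(px,(-1,2)))),P); o=np.array(P["world_from_camera"])[:3,3]
    r=a-o; return o+r*((z-o[2])/r[:,2])[:,None]
def proj(cam,X,P=None):
    P=P or camera_params(cam); T=np.linalg.inv(np.array(P["world_from_camera"]))
    c=np.reshape(X,(-1,3))@T[:3,:3].T+T[:3,3]; c=c*[1,-1,-1]
    return cv2.projectPoints(c,np.zeros(3),np.zeros(3),np.array(P["mtx"]),np.array(P["distortion"]))[0].reshape(-1,2)
E
python3 - <<'E'
from h import *
s=status.state(); print({k:np.round(v,3) for k,v in s.items()}); print(manip.grip_point_offset)
for c in("top","side","wrist"):
    im,d=grab_frame(c); cv2.imwrite(f"pics/{c}0.png",im); np.save(f"/tmp/{c}0.npy",d)
    P=camera_params(c); print(c,np.round(P["world_from_camera"],3).tolist(),P["mtx"][0][0])
    for n in("jig","coupon","clip","thumb_bar","hexkey") if c!="wrist" else ():
        print(n,[(np.round(b["box"]).tolist(),round(b["confidence"],2)) for b in boxes_of(c,n)])
E
```

```text
{'time': np.float64(0.0), 'joint_pos': array([-1.409,  0.053,  1.614,  0.   ,  1.476, -0.119]), 'joint_vel': array([-0.002,  0.001,  0.001,  0.001,  0.001, -0.002]), 'joint_efforts': array([ 1.0000e-03, -3.9368e+01, -3.7018e+01, -0.0000e+00,  7.0000e-03,
        0.0000e+00]), 'tool_pos': array([ 0.173, -0.6  ,  0.23 ]), 'tool_rot': array([-0.001,  0.99 ,  0.14 , -0.   ]), 'contact_force': array([-0.192, -0.561,  0.494]), 'ft_torque': array([-0.002, -0.006,  0.014]), 'gripper_width': np.float64(1.0)}
0.0187
top [[0.052, 0.975, -0.214, 0.258], [-0.999, 0.052, -0.006, -0.146], [0.005, 0.214, 0.977, 1.228], [0.0, 0.0, 0.0, 1.0]] 612.9840447750718
jig [([290.0, 195.0, 352.0, 285.0], 0.56), ([414.0, 315.0, 465.0, 392.0], 0.3)]
coupon [([374.0, 225.0, 398.0, 250.0], 0.8), ([301.0, 222.0, 329.0, 253.0], 0.79), ([298.0, 319.0, 321.0, 337.0], 0.69), ([303.0, 116.0, 333.0, 148.0], 0.41)]
clip [([308.0, 206.0, 354.0, 271.0], 0.92)]
thumb_bar [([311.0, 206.0, 354.0, 268.0], 0.79), ([263.0, 226.0, 295.0, 264.0], 0.7)]
hexkey [([277.0, 249.0, 280.0, 254.0], 0.45)]
side [[1.0, -0.018, -0.008, 0.52], [0.006, 0.665, -0.747, -1.018], [0.019, 0.747, 0.665, 0.838], [0.0, 0.0, 0.0, 1.0]] 597.9265878960972
jig [([268.0, 215.0, 355.0, 261.0], 0.73), ([229.0, 306.0, 372.0, 331.0], 0.18)]
coupon [([216.0, 229.0, 237.0, 247.0], 0.72), ([305.0, 283.0, 332.0, 302.0], 0.62), ([300.0, 223.0, 336.0, 242.0], 0.56)]
clip [([281.0, 227.0, 344.0, 261.0], 0.71), ([405.0, 203.0, 434.0, 251.0], 0.71)]
thumb_bar [([280.0, 226.0, 345.0, 257.0], 0.72)]
hexkey [([288.0, 220.0, 293.0, 220.0], 0.65)]
wrist [[0.277, 0.928, 0.25, 0.236], [-0.961, 0.267, 0.073, -0.583], [0.001, -0.26, 0.966, 0.375], [0.0, 0.0, 0.0, 1.0]] 331.88320547989497
```

```bash
python3 - <<'E'
import cv2
a=cv2.imread("pics/top0.png")[190:290,240:420]; cv2.imwrite("pics/top0c.png",cv2.resize(a,None,fx=4.4,fy=4.4,interpolation=2))
a=cv2.imread("pics/side0.png")[190:310,200:380]; cv2.imwrite("pics/side0c.png",cv2.resize(a,None,fx=4.4,fy=4.4,interpolation=2))
E
```

```text
(no output)
```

View pics/top0.png

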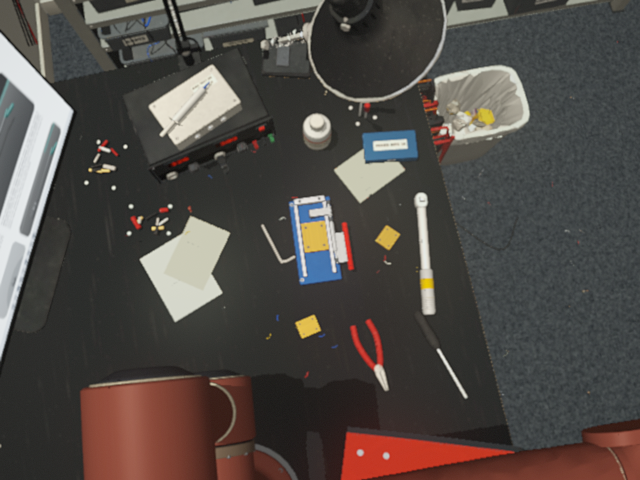

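View pics/top0c.png

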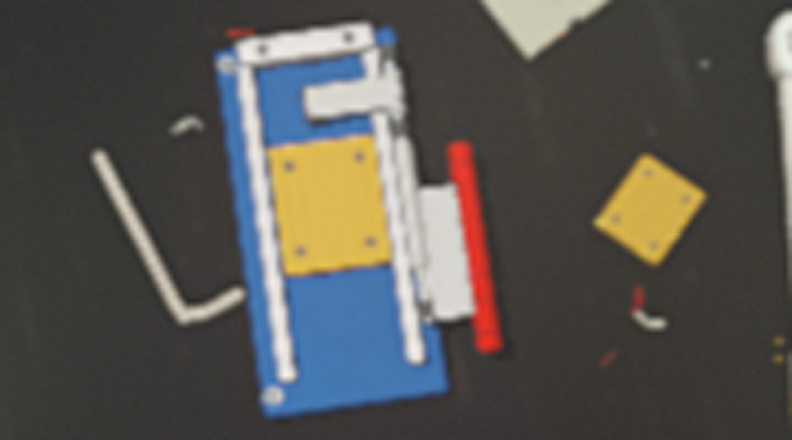

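View pics/side0c.png

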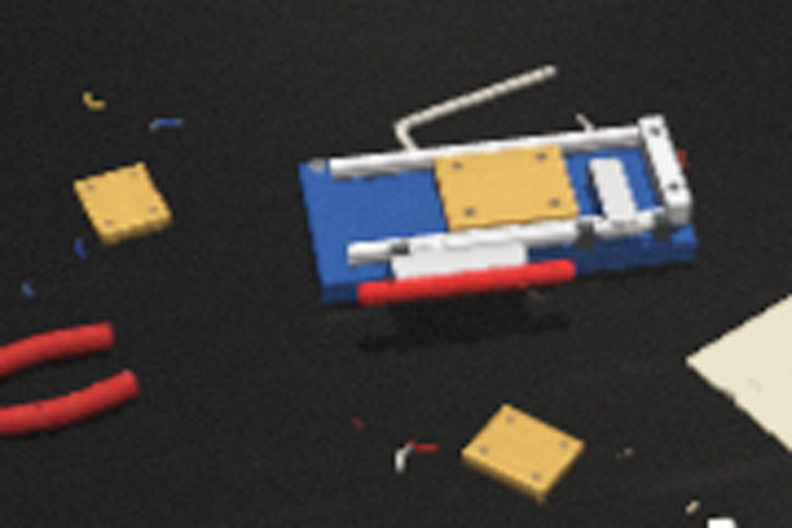

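View pics/side0.png

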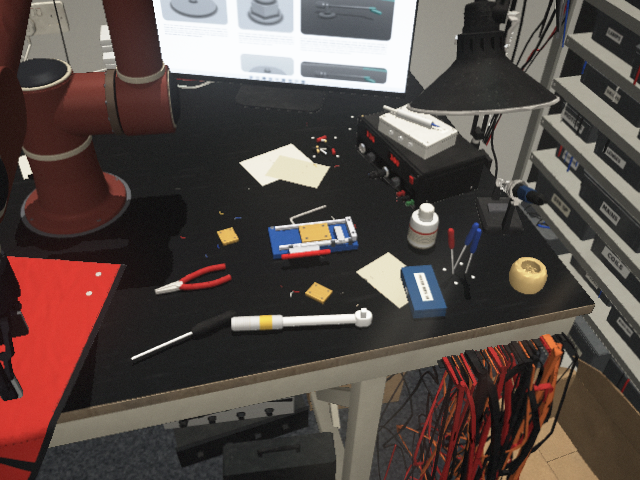

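Candidates for the coupon in the top view: brass plate in the jig at (315,238), small plate at (387,238) and small plate at (309,326). The one in the jig channel is the largest, and the crop confirms it sits between the rails with the bar on the −y side. Next I'll get a rough jig pose, then look from closer.

```bash
python3 - <<'E'
from h import *
def c(x,y): return [240+x/4.4-.5,190+y/4.4-.5]
print(np.round(onplane("top",[c(217,52),c(265,415),c(447,388)],.014),4))
print("coupon",np.round(onplane("top",[c(268,148),c(375,135),c(284,276),c(390,262)],.024),4))
print("bar",np.round(onplane("top",[c(460,142),c(489,350)],.030),4))
a,b=onplane("top",[c(217,52),c(265,415)],.014); v=a-b; print(np.linalg.norm(v),np.degrees(np.arctan2(v[1],v[0])))
E
```

```text
[[ 0.5983 -0.0569  0.014 ]
 [ 0.4291 -0.0898  0.014 ]
 [ 0.4458 -0.1716  0.014 ]]
coupon [[ 0.5511 -0.084   0.024 ]
 [ 0.5599 -0.1328  0.024 ]
 [ 0.4917 -0.095   0.024 ]
 [ 0.5007 -0.1427  0.024 ]]
bar [[ 0.5572 -0.1718  0.03  ]
 [ 0.4616 -0.1893  0.03  ]]
0.17244488017910056 10.993607611016673
```

play_rows(deltas=[[[0.025,0.04,0],-0.02],[[0.055,0.085,0],-0.04],[[0.085,0.13,0],-0.06],[[0.115,0.18,0],-0.08],[[0.145,0.225,0],-0.09]])

```text
time: 1.27
tool_pos: [0.3189, -0.3739, 0.2315]
tool_rot: [0.0, 0.995, 0.095, 0.0]
contact_force: [0.6, 0.5, 0.4]
gripper_width: 0.997
```

play_rows(deltas=[[[0.03,0.045,0],0],[[0.06,0.095,0],0],[[0.09,0.145,-0.01],0],[[0.12,0.19,-0.02],0],[[0.15,0.225,-0.03],0]], grip=0.2)

```text
time: 1.9
tool_pos: [0.4691, -0.1486, 0.2014]
tool_rot: [0.0, 0.995, 0.096, 0.001]
contact_force: [-0.1, 0.3, -0.2]
gripper_width: 0.603
```

```bash
python3 - <<'E'
from h import *
s=status.state(); print({k:np.round(v,3) for k,v in s.items()})
P=camera_params("wrist");im,d=grab_frame("wrist"); cv2.imwrite("pics/w1.png",im); np.save("/tmp/w1.npy",d)
import pickle; pickle.dump(P,open("/tmp/w1.pkl","wb")); print(status.state()["time"])
E
```

```text
{'time': np.float64(1.9), 'joint_pos': array([-0.458, -0.255,  1.948,  0.   ,  1.447,  0.921]), 'joint_vel': array([ 0.743,  0.418, -0.2  , -0.007, -0.219,  0.744]), 'joint_efforts': array([ -2.885, -28.257, -35.407,   0.106,   0.323,  -0.592]), 'tool_pos': array([ 0.469, -0.149,  0.201]), 'tool_rot': array([0.   , 0.995, 0.096, 0.001]), 'contact_force': array([-0.068,  0.3  , -0.17 ]), 'ft_torque': array([-0.019, -0.061, -0.017]), 'gripper_width': np.float64(0.603)}
1.95
```

View pics/w1.png

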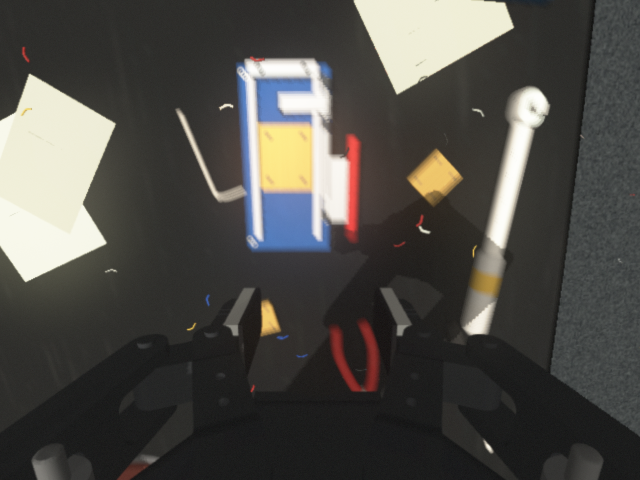

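play_rows(deltas=[[[-0.01,0,-0.025],0],[[-0.02,0,-0.05],0],[[-0.02,0,-0.05],0],[[-0.02,0,-0.05],0]])

```text
time: 2.45
tool_pos: [0.4489, -0.1509, 0.1525]
tool_rot: [0.0, 0.995, 0.095, 0.001]
contact_force: [-0.0, 0.3, 1.0]
gripper_width: 0.595
```

```bash
python3 - <<'E'
from h import *
s=status.state(); print(s["tool_pos"],s["gripper_width"],np.abs(s["joint_vel"]).max(),s["contact_force"])
P=camera_params("wrist");im,d=grab_frame("wrist"); cv2.imwrite("pics/w2.png",im); np.save("/tmp/w2.npy",d)
import pickle; pickle.dump(P,open("/tmp/w2.pkl","wb"))
a=im[20:280,150:450]; cv2.imwrite("pics/w2c.png",cv2.resize(a,None,fx=2.3,fy=2.3,interpolation=2))
for n in("jig","coupon","thumb_bar"): print(n,[(np.round(b["box"]).tolist(),round(b["confidence"],2)) for b in boxes_of("wrist",n)])
E
```

```text
[ 0.44892776 -0.15093091  0.15250629] 0.5954973785198658 0.01870852669359085 [-0.03580235  0.317622    1.04518097]
jig [([229.0, 18.0, 370.0, 248.0], 0.98)]
coupon [([426.0, 129.0, 490.0, 190.0], 0.92), ([251.0, 95.0, 319.0, 176.0], 0.89), ([261.0, 308.0, 277.0, 339.0], 0.57)]
thumb_bar [([275.0, 51.0, 371.0, 235.0], 0.8)]
```

View pics/w2c.png

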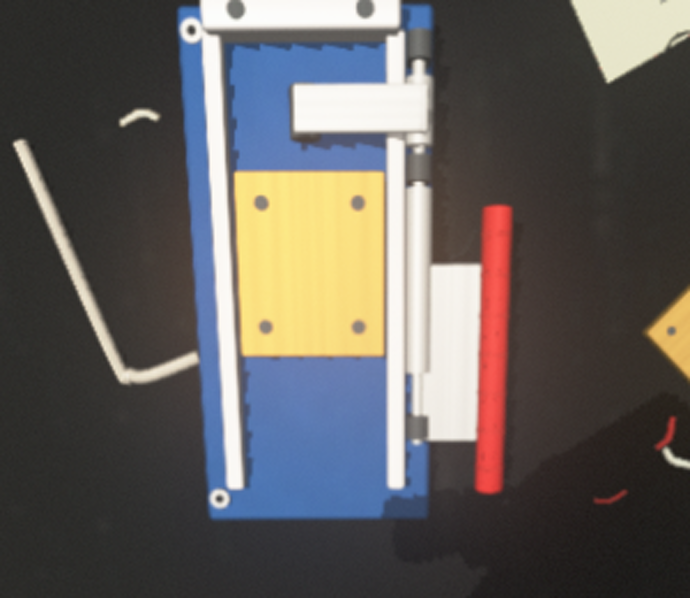

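View pics/w2.png

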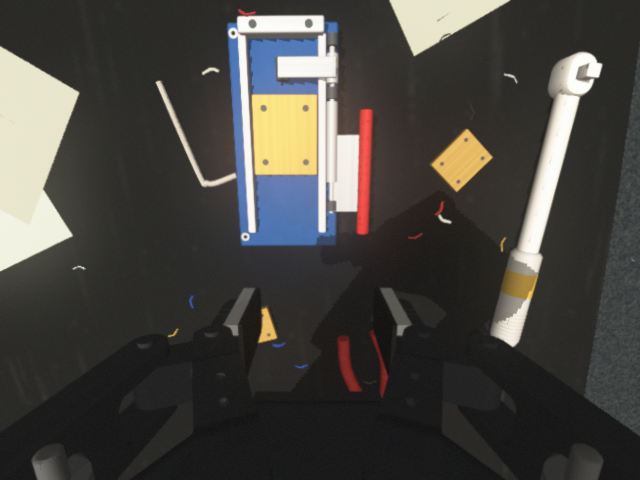

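```bash
python3 - <<'E'
from h import *
import pickle; from scipy.optimize import least_squares
P=pickle.load(open("/tmp/w2.pkl","rb"))
f=[(210,518,-92,42,14),(429,518,-92,-42,14),(178,6,82,42,14),(235,489,-78,29.5,22),(396,489,-78,-29.5,22),(497,205,18,-63,27),(489,493,-78,-63,27),(291,84,55,None,0),(0,0,0,None,0)]
f=[a for a in f if a[3] is not None]
px=lambda a:[150+(a[0]+.5)/2.3-.5,20+(a[1]+.5)/2.3-.5]
U=np.array([px(a) for a in f]); X=np.array([a[2:] for a in f])/1e3
def W(p):
    c,s=np.cos(p[2]),np.sin(p[2]); return X@np.array([[c,-s,0],[s,c,0],[0,0,1]]).T+[p[0],p[1],0]
r=least_squares(lambda p:(proj("wrist",W(p),P)-U).ravel(),[.527,-.1135,.19])
print(r.x,np.degrees(r.x[2])); print(np.round(r.fun.reshape(-1,2),2).tolist())
np.save("/tmp/jig.npy",r.x)
c,s=np.cos(r.x[2]),np.sin(r.x[2])
w=onplane("wrist",[px(a) for a in [(234,171),(384,171),(243,357),(384,357)]],.024,P)
print(np.round((w[:,:2]-r.x[:2])@np.array([[c,-s],[s,c]])*1e3,1))
d=np.load("/tmp/w2.npy")
q=np.array([[285,135],[290,210],[365,170]]); w=world("wrist",q,[d[v,u] for u,v in q],P); print("depth pts z",np.round(w,4))
S=status.state(); t=S["tool_pos"]; print("tcp in jig",((t[:2]-r.x[:2])@np.array([[c,-s],[s,c]])*1e3).round(1))
q=S["tool_rot"]; print("toolx yaw",2*np.arctan2(q[2],q[1]))
# fingertips: depth along tips
for u,v in [(248,292),(240,310),(255,300),(385,292),(395,310),(378,300)]:
    w=world("wrist",[[u,v]],[d[v,u]],P)[0]; dd=w-t; a=r.x[2]; print(u,v,"tool-rel mm", np.round([(dd[0]*c+dd[1]*s)*1e3,(-dd[0]*s+dd[1]*c)*1e3,dd[2]*1e3],1))
a=cv2.imread("pics/w2.png")[270:420,180:450]; cv2.imwrite("pics/w2f.png",cv2.resize(cv2.convertScaleAbs(a,alpha=2.5,beta=20),None,fx=2.9,fy=2.9,interpolation=2))
E
```

```text
[ 0.52537356 -0.11068449  0.19343629] 11.083082941210478
[[-0.46, 0.85], [-0.22, 0.54], [-0.3, -0.37], [0.3, -0.19], [0.08, -0.42], [0.51, 0.69], [0.05, -0.99]]
[[ 29.7  24.1]
 [ 29.5 -25.4]
 [-30.5  24.1]
 [-30.7 -25.2]]
depth pts z [[ 0.5253 -0.1114  0.0255]
 [ 0.4665 -0.1246  0.0143]
 [ 0.5112 -0.1776  0.0304]]
tcp in jig [-82.6 -24.9]
toolx yaw 0.1907314037245909
248 292 tool-rel mm [10.8 28.6 14.3]
240 310 tool-rel mm [ 9.9 28.7 29.4]
255 300 tool-rel mm [ 8.7 25.2 17.5]
385 292 tool-rel mm [ 10.6 -28.8  14.3]
395 310 tool-rel mm [ 10.6 -29.1  31.3]
378 300 tool-rel mm [  7.  -26.   14.2]
```

View pics/w2f.png

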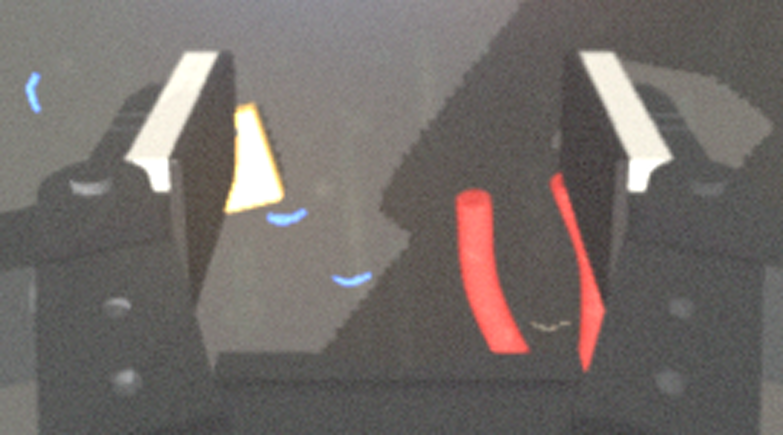

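play_rows(deltas=[[[0.017,0,-0.03],0.003],[[0.035,0,-0.06],0.003],[[0.035,0,-0.09],0.003],[[0.035,0,-0.107],0.003],[[0.035,0,-0.107],0.003]], grip=0.32)

```text
time: 3.28
tool_pos: [0.4824, -0.1502, 0.0433]
tool_rot: [-0.001, 0.995, 0.097, -0.001]
contact_force: [-0.0, -0.5, 0.0]
gripper_width: 0.659
```

```bash
cat > chk.py <<'E'
from h import *
import sys
x0,y0,a=np.load("/tmp/jig.npy"); c,s=np.cos(a),np.sin(a)
S=status.state(); t=S["tool_pos"]; q=S["tool_rot"]
print("t",S["time"],"tcp jig",((t[:2]-[x0,y0])@np.array([[c,-s],[s,c]])*1e3).round(1),"z",t[2].round(4),"yaw err",2*np.arctan2(q[2],q[1])-a,"F",S["contact_force"].round(2),"w",S["gripper_width"])
n=sys.argv[1]
P=camera_params("wrist");im,d=grab_frame("wrist"); cv2.imwrite(f"pics/{n}.png",im)
b=cv2.convertScaleAbs(im,alpha=1.5,beta=15)[60:480,100:540]; cv2.imwrite(f"pics/{n}c.png",cv2.resize(b,None,fx=1.4,fy=1.4,interpolation=2))
im,d=grab_frame("side"); cv2.imwrite(f"pics/{n}s.png",cv2.resize(im[170:290,230:400],None,fx=4.6,fy=4.6,interpolation=2))
E
python3 chk.py w3
```

```text
t 3.275 tcp jig [-49.8 -30.5] z 0.0433 yaw err 0.00025224264279866127 F [-0.05 -0.53  0.02] w 0.6586562486880331
```

View pics/w3c.png

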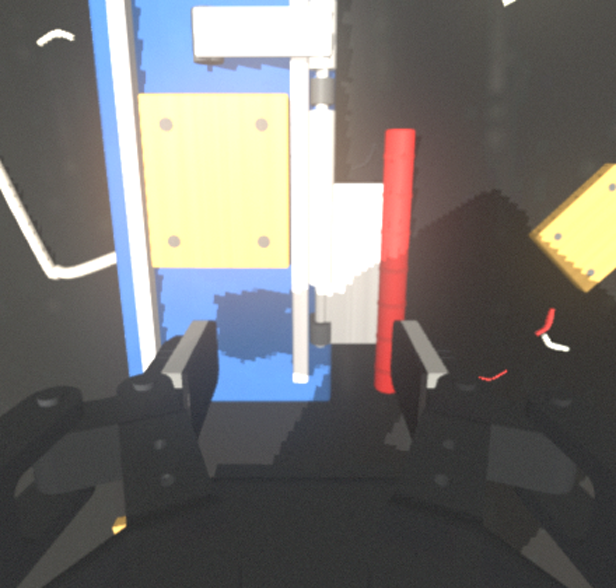

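View pics/w3s.png

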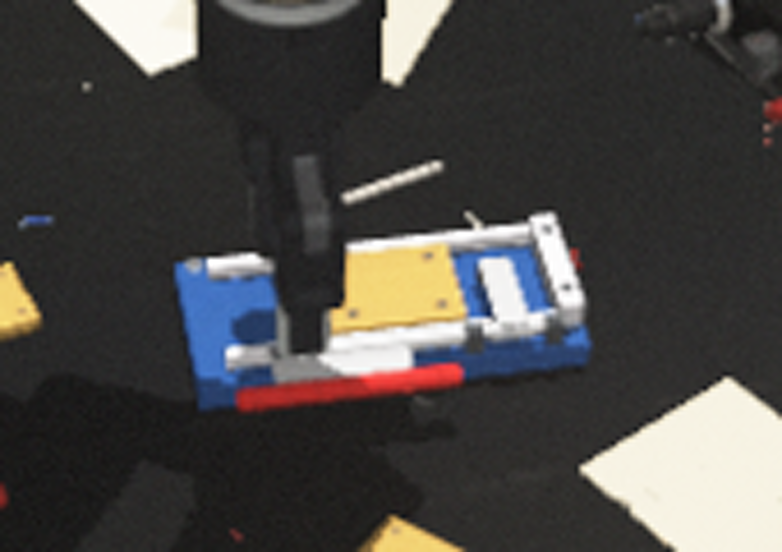

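play_rows(deltas=[[[0,-0.0013,-0.005],0],[[0,-0.0013,-0.01],0],[[0,-0.0013,-0.014],0],[[0,-0.0013,-0.014],0]])

```text
time: 3.88
tool_pos: [0.4828, -0.1516, 0.0298]
tool_rot: [-0.0, 0.995, 0.097, -0.0]
contact_force: [-1.0, 1.1, 0.0]
gripper_width: 0.658
```

play_rows(deltas=[[[0,0,-0.003],0],[[0,0,-0.003],0]])

```text
time: 4.12
tool_pos: [0.483, -0.1517, 0.027]
tool_rot: [-0.0, 0.995, 0.097, -0.0]
contact_force: [-0.4, -0.1, -0.3]
gripper_width: 0.658
```

play_rows(deltas=[[[0,0,-0.003],0],[[0,0,-0.003],0]])

```text
time: 4.38
tool_pos: [0.4835, -0.1522, 0.0246]
tool_rot: [0.0, 0.995, 0.097, 0.0]
contact_force: [0.1, -0.2, 2.4]
gripper_width: 0.66
```

play_rows(deltas=[[[0,0,-0.003],0],[[0,0,-0.003],0]])

```text
time: 4.62
tool_pos: [0.4837, -0.1525, 0.0218]
tool_rot: [0.001, 0.995, 0.097, 0.0]
contact_force: [-1.1, -2.5, 4.8]
gripper_width: 0.664
```

```bash
python3 chk.py w4
```

```text
t 4.625 tcp jig [-49. -33.] z 0.0218 yaw err 0.0003645180089968669 F [-1.1  -2.48  4.8 ] w 0.6635827312678143
```

View pics/w4c.png

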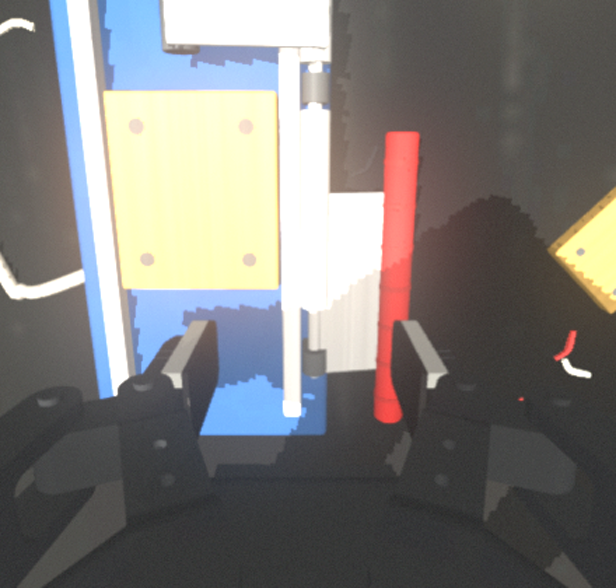

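View pics/w4s.png

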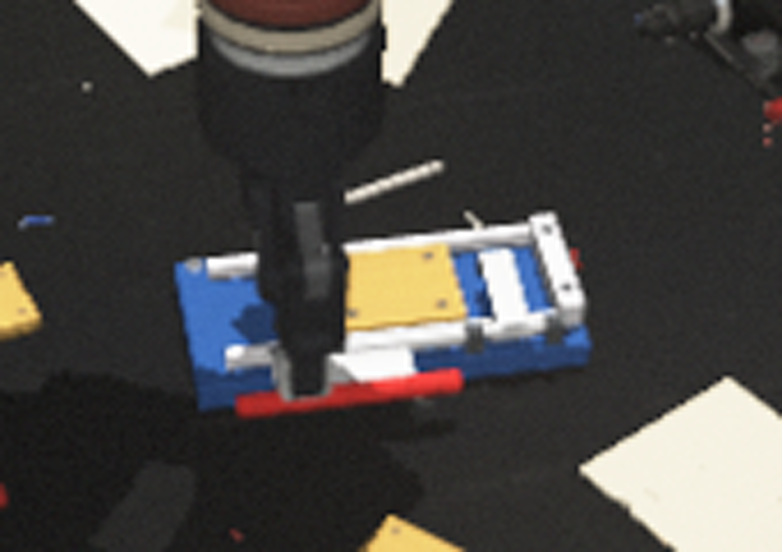

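play_rows(deltas=[[[0,0,0.004],0],[[0,0,0.009],0],[[-0.0008,0.005,0.009],0],[[-0.0008,0.005,0.009],0]])

```text
time: 5.22
tool_pos: [0.4817, -0.1459, 0.0297]
tool_rot: [-0.001, 0.995, 0.097, -0.001]
contact_force: [-0.1, -0.1, 0.2]
gripper_width: 0.658
```

```bash
python3 chk.py w5
```

```text
t 5.225 tcp jig [-49.6 -26.2] z 0.0297 yaw err 0.0008912977963624613 F [-0.15 -0.11  0.17] w 0.6576895860133505
```

View pics/w5c.png

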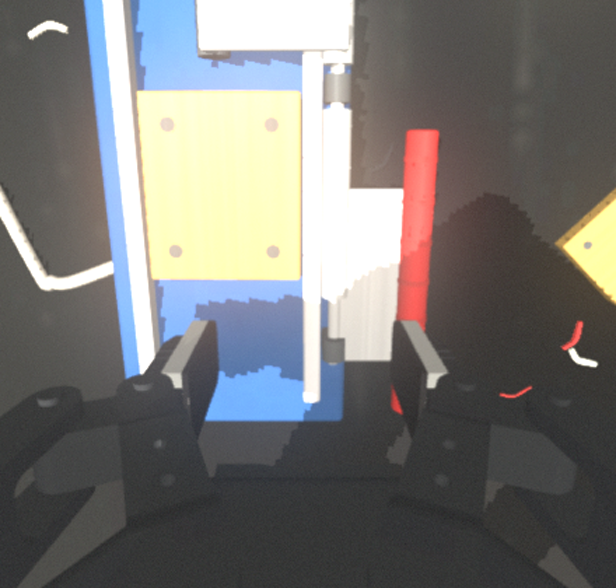

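play_rows(deltas=[[[0.0009,-0.0045,0],0],[[0.0009,-0.0045,-0.004],0],[[0.0009,-0.0045,-0.007],0],[[0.0009,-0.0045,-0.009],0],[[0.0009,-0.0045,-0.009],0]])

```text
time: 5.95
tool_pos: [0.4838, -0.1521, 0.0219]
tool_rot: [0.001, 0.995, 0.097, 0.0]
contact_force: [-0.5, -2.5, 4.5]
gripper_width: 0.659
```

play_rows(deltas=[[[0,0,-0.002],0],[[0,0,-0.004],0],[[0,0,-0.004],0]])

```text
time: 6.32
tool_pos: [0.4839, -0.1521, 0.0181]
tool_rot: [0.001, 0.995, 0.097, 0.001]
contact_force: [-1.8, -4.1, 6.7]
gripper_width: 0.663
```

```bash
python3 chk.py w6
```

```text
t 6.325 tcp jig [-48.7 -32.7] z 0.0181 yaw err 0.00048202297404612016 F [-1.81 -4.11  6.67] w 0.6626260165999249
```

View pics/w6c.png

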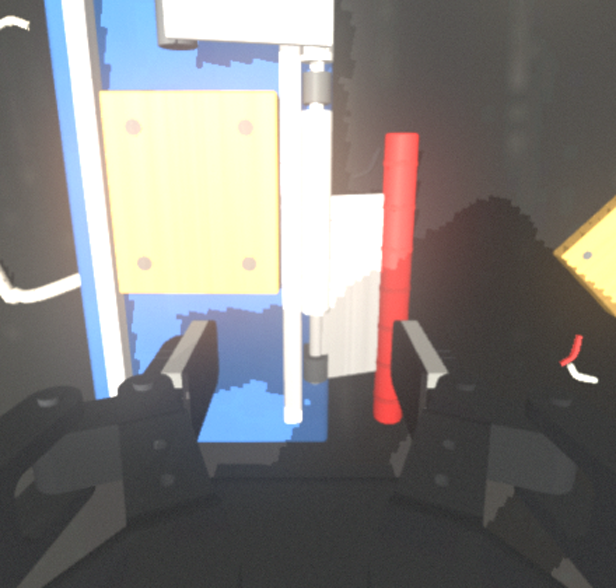

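View pics/w6s.png

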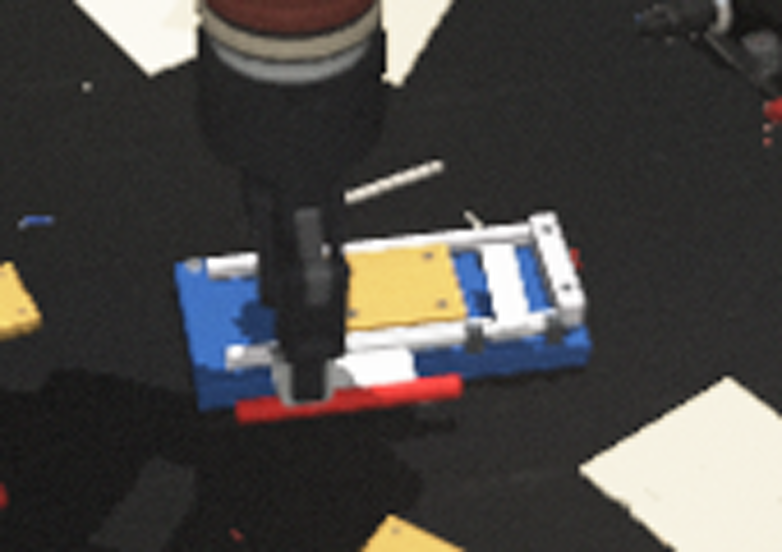

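play_rows(deltas=[[[-0.0003,0.0015,0],0],[[-0.0006,0.003,0],0],[[-0.0006,0.003,0],0]])

```text
time: 6.8
tool_pos: [0.4841, -0.1494, 0.0187]
tool_rot: [0.001, 0.995, 0.097, 0.001]
contact_force: [0.4, -4.3, 6.1]
gripper_width: 0.66
```

```bash
python3 chk.py w7
```

```text
t 6.8 tcp jig [-47.9 -30. ] z 0.0187 yaw err 0.0005707840471413927 F [ 0.4  -4.26  6.08] w 0.6595304928680928
```

View pics/w7c.png

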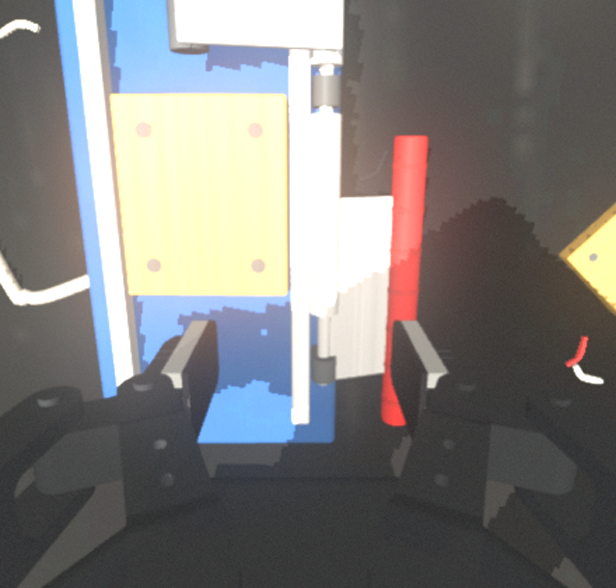

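play_rows(deltas=[[[0,0,-0.002],0],[[0,0,-0.004],0],[[0,0.0,-0.006],0],[[0,0.0,-0.006],0]])

```text
time: 7.4
tool_pos: [0.4841, -0.1489, 0.0129]
tool_rot: [0.001, 0.995, 0.097, 0.001]
contact_force: [-1.9, -1.2, 10.0]
gripper_width: 0.66
```

```bash
python3 chk.py w8
```

```text
t 7.4 tcp jig [-47.8 -29.6] z 0.0129 yaw err 0.00040695637943416463 F [-1.86 -1.17 10.01] w 0.6596348989105192
```

View pics/w8c.png

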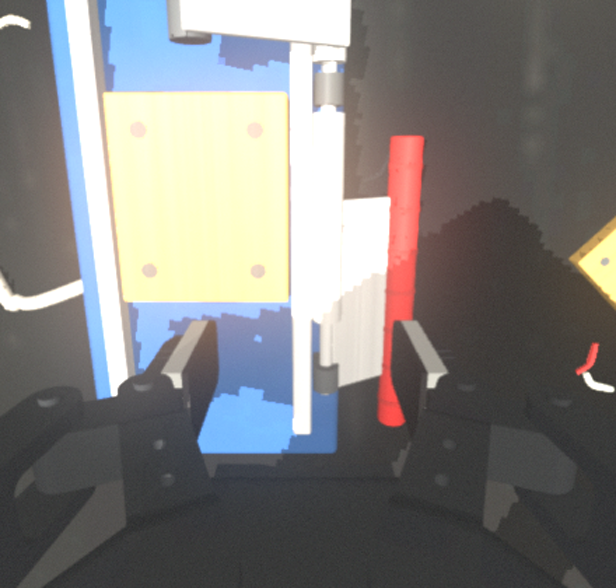

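View pics/w8s.png

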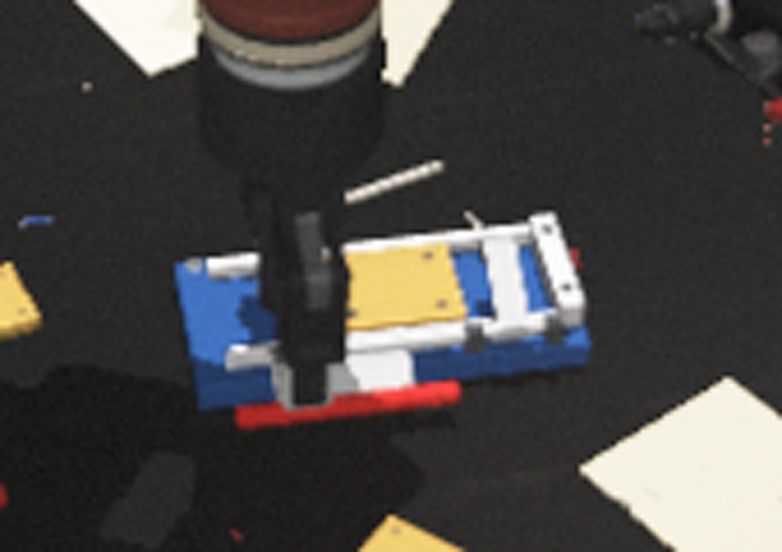

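play_rows(deltas=[[[0.0039,0.0008,0],0],[[0.0078,0.0015,0],0],[[0.0118,0.0023,0],0],[[0.0157,0.0031,0],0],[[0.0196,0.0038,0],0]])

```text
time: 8.12
tool_pos: [0.5003, -0.1445, 0.0118]
tool_rot: [-0.001, 0.995, 0.097, -0.003]
contact_force: [-11.7, -1.5, 14.4]
gripper_width: 0.66
```

```bash
python3 chk.py w9
```

```text
t 8.125 tcp jig [-31.1 -28.4] z 0.0118 yaw err 0.0007728384615749706 F [-11.67  -1.54  14.4 ] w 0.6603360647066643
```

View pics/w9c.png

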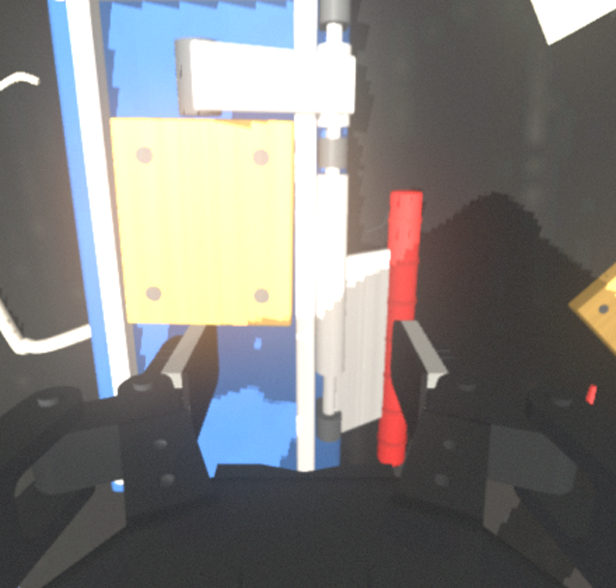

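play_rows(deltas=[[[0.0,0.0,0.001],0],[[0.0029,0.0006,0.001],0],[[0.0059,0.0012,0.001],0],[[0.0088,0.0017,0.001],0]])

```text
time: 8.72
tool_pos: [0.5092, -0.1427, 0.0125]
tool_rot: [-0.001, 0.995, 0.097, -0.003]
contact_force: [-9.9, -1.3, 11.8]
gripper_width: 0.66
```

```bash
python3 chk.py w10
```

```text
t 8.725 tcp jig [-22.  -28.3] z 0.0125 yaw err 0.0006336414956843173 F [-9.89 -1.29 11.77] w 0.6603937509962227
```

View pics/w10c.png

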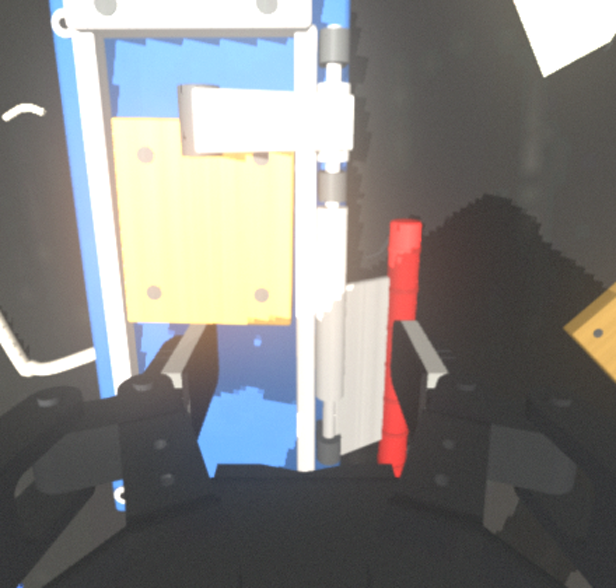

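View pics/w10s.png

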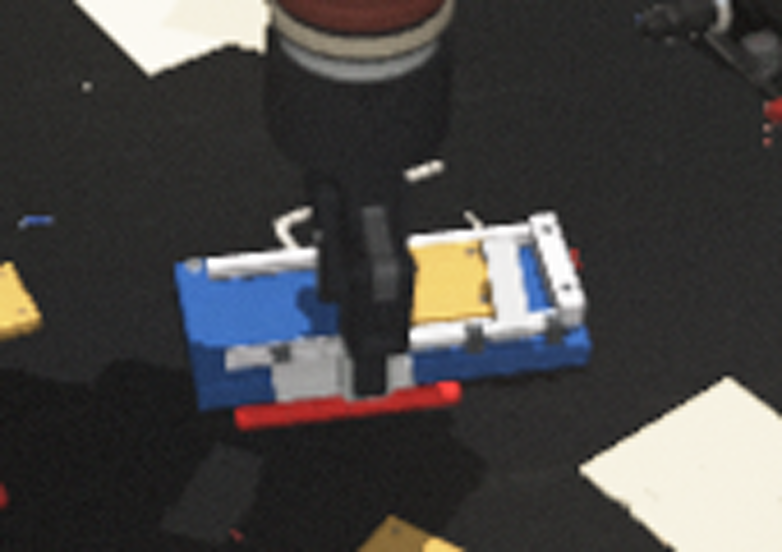

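play_rows(deltas=[[[0.0032,0.0006,0],0],[[0.0064,0.0012,0],0],[[0.0096,0.0017,0],0],[[0.0128,0.0023,0],0],[[0.016,0.0029,0],0]])

```text
time: 9.45
tool_pos: [0.5251, -0.1397, 0.0125]
tool_rot: [-0.001, 0.995, 0.097, -0.003]
contact_force: [-9.1, -1.5, 11.7]
gripper_width: 0.658
```

play_rows(deltas=[[[0.002,0.0004,0],0],[[0.004,0.0008,0],0],[[0.005,0.001,0],0],[[0.005,0.001,0],0]])

```text
time: 9.95
tool_pos: [0.53, -0.1388, 0.0125]
tool_rot: [-0.001, 0.995, 0.097, -0.003]
contact_force: [-8.5, -1.6, 10.9]
gripper_width: 0.66
```

```bash
python3 chk.py w11
```

```text
t 9.95 tcp jig [ -0.9 -28.5] z 0.0125 yaw err 0.0009352717245955378 F [-8.46 -1.56 10.95] w 0.6603265011029649
```

View pics/w11c.png

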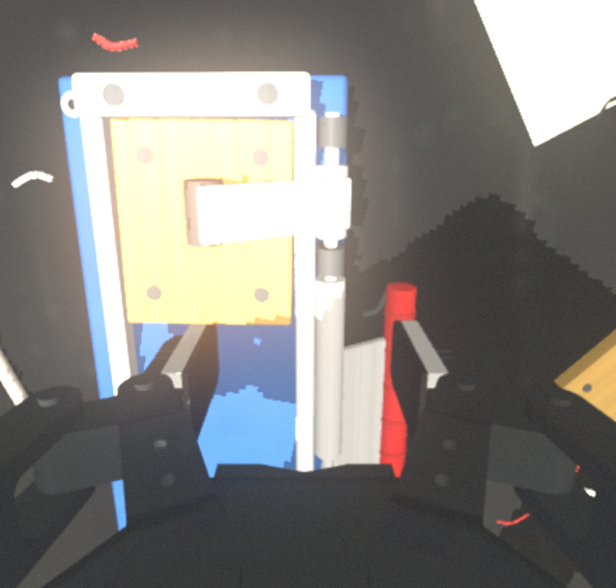

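Almost at the stop, but the force hasn't risen yet. I'll push a few more millimetres to feel it.

play_rows(deltas=[[[0.0015,0.0003,0],0],[[0.003,0.0006,0],0],[[0.003,0.0006,0],0]])

```text
time: 10.42
tool_pos: [0.5302, -0.1387, 0.0122]
tool_rot: [-0.001, 0.995, 0.098, -0.007]
contact_force: [-19.3, -4.4, 18.3]
gripper_width: 0.664
```

```bash
python3 chk.py w12
```

```text
t 10.425 tcp jig [ -0.6 -28.4] z 0.0122 yaw err 0.002333481772866519 F [-19.32  -4.42  18.28] w 0.6638927652201704
```

View pics/w12c.png

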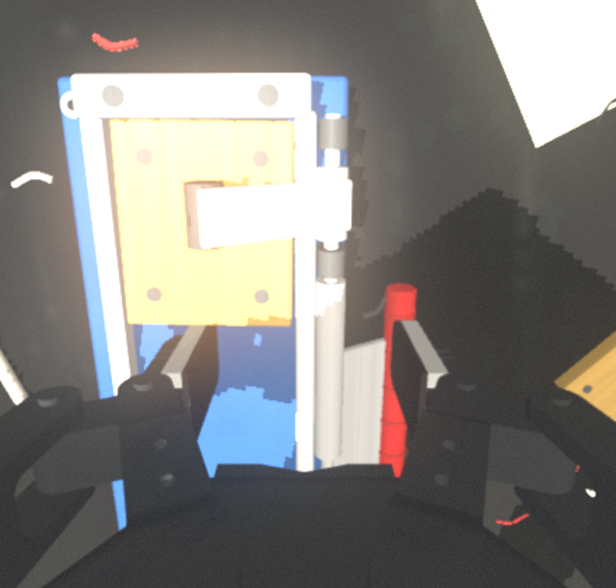

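play_rows(deltas=[[[-0.002,-0.0004,0],0],[[-0.004,-0.0008,0],0],[[-0.007,-0.0014,0],0],[[-0.011,-0.0022,0],0],[[-0.013,-0.0026,0],0]])

```text
time: 11.15
tool_pos: [0.5262, -0.141, 0.0153]
tool_rot: [0.001, 0.995, 0.097, 0.005]
contact_force: [6.2, 2.6, 8.3]
gripper_width: 0.658
```

```bash
python3 chk.py w13
```

```text
t 11.15 tcp jig [ -5.  -29.9] z 0.0153 yaw err 0.0005641802185955558 F [6.19 2.62 8.3 ] w 0.6581601206316582
```

View pics/w13c.png

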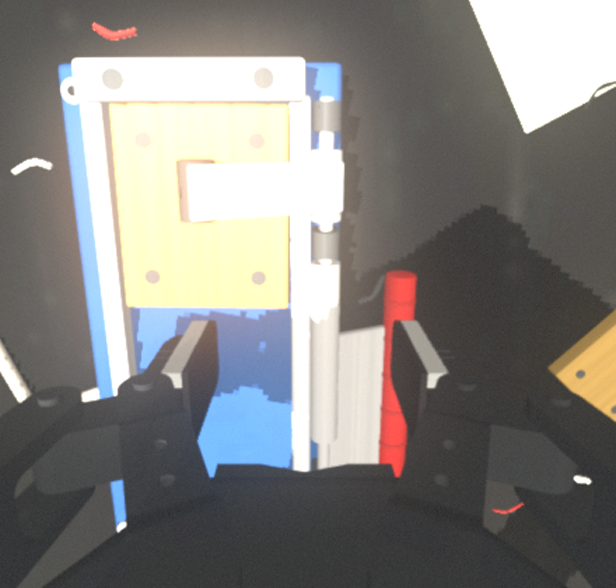

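play_rows(deltas=[[[0,0,0.003],0],[[0,0,0.007],0],[[0,0,0.012],0],[[0,0,0.018],0],[[0,0,0.025],0]])

```text
time: 11.88
tool_pos: [0.521, -0.1404, 0.0366]
tool_rot: [-0.001, 0.995, 0.097, -0.001]
contact_force: [-0.2, 0.2, 0.4]
gripper_width: 0.662
```

play_rows(deltas=[[[0,0,0.02],0],[[-0.02,0,0.05],0],[[-0.05,0,0.08],0],[[-0.08,0,0.1],0],[[-0.08,0,0.1],0]])

```text
time: 12.5
tool_pos: [0.4418, -0.1412, 0.1391]
tool_rot: [0.001, 0.995, 0.096, 0.001]
contact_force: [0.3, -0.3, 0.3]
gripper_width: 0.662
```

```bash
python3 chk.py w14; python3 - <<'E'
import cv2
a=cv2.imread("pics/w14.png")[20:300,150:450]; cv2.imwrite("pics/w14d.png",cv2.resize(a,None,fx=2.1,fy=2.1,interpolation=2))
E
```

```text
t 12.5 tcp jig [-87.9 -13.9] z 0.1391 yaw err -0.000640709868350603 F [ 0.27 -0.3   0.3 ] w 0.6616041330300623
```

View pics/w14d.png

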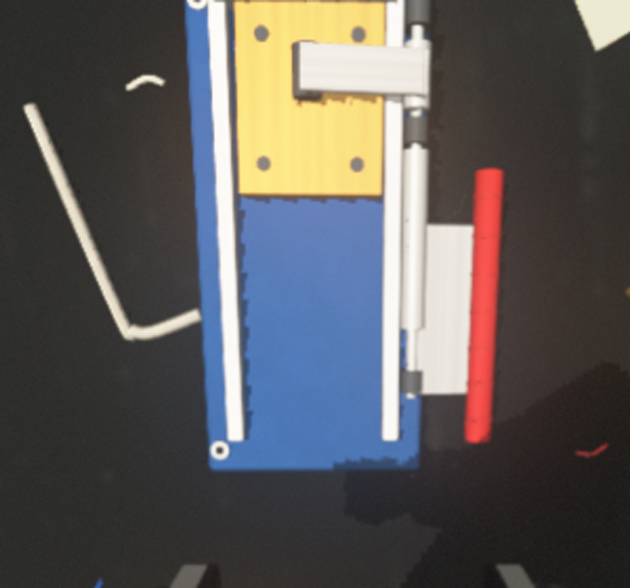

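View pics/w14s.png

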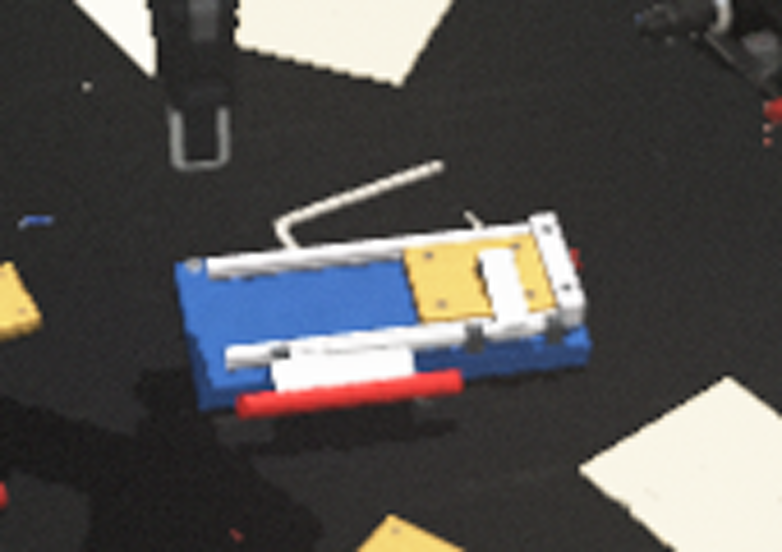

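```bash
python3 - <<'E'
from h import *
x0,y0,a=np.load("/tmp/jig.npy"); c,s=np.cos(a),np.sin(a)
P=camera_params("wrist")
px=lambda x,y:[150+(x+.5)/2.1-.5,20+(y+.5)/2.1-.5]
for q,z in [((240,195),.024),((382,194),.024),((210,469),.014),((418,469),.014),((478,441),.027)]:
    w=onplane("wrist",[px(*q)],z,P)[0]; print(q,((w[:2]-[x0,y0])@np.array([[c,-s],[s,c]])*1e3).round(1))
E
```

```text
(240, 195) [ 9.4 24.5]
(382, 194) [  9.7 -24.6]
(210, 469) [-90.8  41.9]
(418, 469) [-90.9 -40.3]
(478, 441) [-76.8 -61.1]
```

play_rows(deltas=[[[0.02,-0.005,0.01],0],[[0.05,-0.01,0.02],0],[[0.05,-0.01,0.02],0],[[0.05,-0.01,0.02],0]])

```text
time: 13.1
tool_pos: [0.4915, -0.1504, 0.1558]
tool_rot: [-0.001, 0.995, 0.097, -0.001]
contact_force: [-0.2, -0.5, -0.8]
gripper_width: 0.661
```

```bash
python3 chk.py w15; python3 - <<'E'
import cv2
a=cv2.imread("pics/w15.png")[20:270,200:400]; cv2.imwrite("pics/w15d.png",cv2.resize(a,None,fx=2.4,fy=2.4,interpolation=2))
E
```

```text
t 13.1 tcp jig [-40.9 -32.5] z 0.1558 yaw err 0.0007946004783138116 F [-0.18 -0.47 -0.81] w 0.6605884898520386
```

View pics/w15d.png

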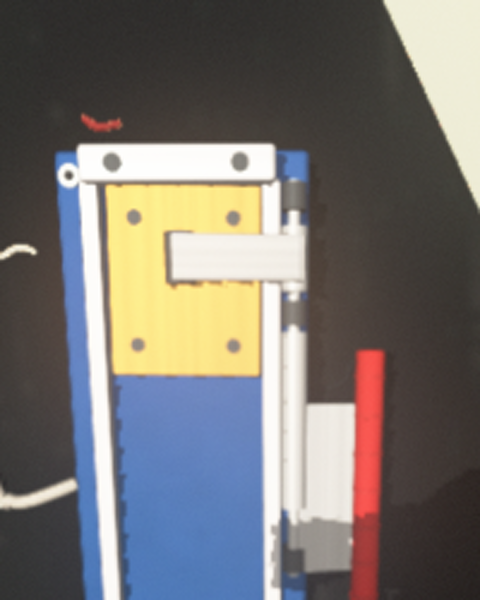

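The front edge touches the stop with no blue gap, the clip lies on the coupon, the bar is up and the arm is clear. I'm handing it in.

```bash
python3 -c "
from plant import ticket
print(ticket.job_done())"
```

```text
the job is handed in; nothing more can be done
None
```

The coupon is loaded and the job is handed in at about 13 s; the hand-in gives no verdict. I pressed the thumb bar down with one fingertip (about 10 N) and kept it down. The other fingertip pushed the coupon about 40 mm under the clip until the force jumped at the end stop. Then I eased back, let the bar up and moved clear.

**Last checks**
- **Coupon home:** the last picture shows its front edge against the stop with no gap. I measured its rear edge at x ≈ 9.5 mm, where home is 10 mm. The jig's own rear edge measured about 1 mm off in the same picture, so that reading is good to about 1 mm.
- **Clip and robot:** the clip lies on the coupon, the bar is up, and the tool force is near zero. I judged the clip from the pictures; I had no reading of its angle or the nose force.
- **Bystanders:** I never went near them. The hex key looks unmoved in the pictures; I did not measure the others.

**What went less well**
- **First press:** it landed on the outer side of the bar. I lifted off, moved over and pressed again, then shifted about 3 mm inward while still holding the bar down.
- **Backing off:** the arm retreated only about 4.5 mm of the 13 mm commanded because of friction on the bar. The fingertip still came clear of the coupon, and the coupon stayed home.

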